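Free the spent desiccant cartridge

TASK

The drying cartridge in the harbour binocular is spent: pinch its two orange spring tabs together and, keeping them pinched, turn it about an eighth of a turn whichever way it will go - some housings are left-handed, so feel for it - then draw it straight up out of the housing. Keep it upright and stand it gently inside the upturned red canister lid, then let go; leave the other parts lying on the bench where they are.

Things in the scene. Friction and masses are not known exactly. Their poses are not given: they have to be found in the camera images.
- bino: One half of a large grey-green harbour binocular, fixed to the bench: a square cartridge bay 130 x 130 mm and 75 mm tall, objective tube (72 mm thick) running 245 mm to its own +x, short eyepiece 95 mm to its -x. Origin: centre of the bay's underside, on the bench; z up.
- cart_grip (a point): Where to pinch: on the cartridge's vertical axis midway between its two upright orange tabs, 95 mm above its foot, 25 mm above its grey head, 19 mm below the tabs' tops. z up; the tabs face along +y and -y, so the pinch closes along y. Tabs: 26 mm wide, 44 mm tall, 62 mm over their outer faces; each springs inwards 8 mm to a stop (3 N rising to 10 N), 46 mm over both when pinched.
- cart_foot (a point): Centre of the cartridge's flat underside, 95 mm below cart_grip, same axes. Above it: aluminium cylinder 68 mm across to 60 mm, grey round head 104 mm across from 60 to 70 mm, then the tabs. Mass 0.25 to 0.5 kg. At the start it is snapped in the bay, head resting on the bay's top, foot 15 mm above the bench, axes in line with the bay's to 2 degrees.
- bay_top (a point): Centre of the bay's mouth, 75 mm above the bench. Tab catches stop the cartridge turning or lifting until both tabs are fully pinched; hidden bayonet lugs hold it down until it is turned 45 degrees (40 to 50 will do; a stop ends the turn at 50). It turns one way only, unseen and differing between starts; the wrong way meets a hard stop after 7 to 10 degrees.
- cartridge: The cartridge with its tabs; origin at cart_foot, same axes. Once turned it lifts straight up freely, and is clear of the bay when raised 65 mm.
- lid_in (a point): Centre of the inner floor of the upturned dull red canister lid, a loose shallow dish 160 mm across outside, 154 mm inside, rim 14 mm above the bench, floor 3 mm above the bench; z up.
- lid: The red lid; origin at the centre of its underside on the bench.
- diopter_ring: Silver aluminium ring, 68 mm across, 16 mm tall; leave alone. Origin at its underside.
- plug: Boxwood lens-centring plug, 42 mm across, 60 mm tall, standing; leave alone. Origin at its underside.
- hinge: Bronze bridge hinge casting, 100 x 30 x 34 mm; leave alone. Origin at its underside.
- lens_cap: Black bakelite lens cap, 66 mm across, 17 mm tall; leave alone. Origin at its underside.
There are look-alikes about, which are no part of the job. Of the things like the lid, leave any that is turquoise or yellow; of the rest the larger one is meant.

How it is judged:
By the outcome, as a careful person would: the job done as asked, in the order asked, and still so for the second after the job is handed in, with the robot touching nothing.
It also fails if it takes over 54 s, if anything falls off the work surface, if the arm or the gripper's body presses on something with over 40 N, if the wrist force passes 120 N, or if a joint passes its speed limit or range.

ROBOT

A 6-joint arm with a two-finger parallel gripper is mounted at the origin on the work surface. World frame = base frame: x ahead of the robot, y to its left, z up, the work surface at z = 0. Lengths are in mm, angles in rad, forces in N, time in s.
With the tool pointing down it reaches from about 350 to 875 mm from the base axis. Payload 4.2 kg.
Tool frame: the origin (TCP) lies at the very end of the fingers, on their centre line; the grasp point (between the pads) lies 19 mm behind it; z points along the fingers, y is the line along which they close (so a half turn about z gives the same grasp; the last joint's range is limited). The gripper opens to 85 mm and grips with 20 to 120 N. Pads are 22 mm wide; open, the fingers measure 114 mm over their backs; the gripper's body (76 mm by 85 mm) begins 54 mm behind the grasp point. The pads swing forward as they close: fully open they stand 13 mm farther back than shut.
Start: joints at [1.443, 0.385, 0.008, 0, -1.194, -0.259], TCP at [235.734, 578.817, 231.312] pointing down, gripper open.
Joint ranges: [-3.14, 3.14], [-1.21, 2.06], [-1.07, 1.41], [-3.16, 2.05], [-2.99, -0.16], [-3.1, 3.1]. Speed limits (rad/s): [2.79, 2.79, 3.14, 3.14, 3.14, 3.14].

INTERFACE

Orientations are given as a unit quaternion [x, y, z, w].
In Python, from bench import read_state, get_image, camera_model, job_done gives the robot as it stands.
- The arm moves only by the shell command python3 -m handwheel 'ROWS'. ROWS is JSON, a list of rows, each a list of 7 numbers: the shift along the tool's x, y, z in m, then the turn, a rotation vector about the tool's x, y, z in rad, then the gripper's target within -1 to 1 (fully open at 1, half-way at 0, shut at -1). In form: [[dx, dy, dz, wx, wy, wz, jaw], ...]. A call has 1 to 10 rows; each row is the pose to reach, as a shift and turn from the pose commanded when the call began, along the tool's axes at that moment; what a row does not reach only later rows make up. A row lasts 1/8 s, in which the tool goes at most 62.5 mm and 10.7 degrees, less where a joint would pass 70% of its speed; a pose out of reach is approached as far as the arm can. A call with a gripper value outside its range is refused whole. The fingers move at their own pace and stop on an object; the grip force is fixed at half the most. Time passes only in rows, so rows that repeat a pose let the fingers close. It gives the time, the measured TCP pose, the force, the opening and the grip force at its end, in the units of the state.
- read_state(): the state, without advancing time (a new reading comes with each control period).
- get_image(name): name is "scene" or "top" or "wrist"; returns (picture, depth): 480x640x3 uint8, blue, green, red; 480x640 float32, mm along the optical axis (not along the pixel's ray), 0 where there is no reading.
- camera_model(name): a dict with "K" (3x3 intrinsics, pixels), "rvec" (rotation vector, rad) and "tvec" (3), from world to camera coordinates, as OpenCV has them; the wrist camera has in their place "hand_eye" (4x4, takes a point from camera to tool coordinates, whose origin is the TCP and whose axes are the flange's). Camera axes: x right, y down, z forward; pixel columns grow to the right and rows downward; lengths in mm; the calibration is good to about 2 mm. The wrist camera is an equidistant fisheye: a pixel r from the principal point sees the ray r / f radians off the axis. A picture is of the moment at which its call begins: read the wrist's pose just before it. camera_model takes no time and is no camera call.
- job_done(): hands the job in; it is judged then, once.
The state is a dict: "clock": time; "joints": joint angles; "joint_vel": joint speeds; "joint_efforts": joint torques, N m; "position": TCP position; "ee_rot": TCP orientation; "contact_force": force on the tool from outside, world axes, zero at the start; "wrist_torque": the same for the moment, N m; "gripper_width": finger opening in mm; "grasp_force": force on a finger pad.
Only numpy, scipy, OpenCV 4.12 (cv2) and the standard library are available. Lean on these libraries where they do the work, as an engineer would, in place of code of your own. Each camera call takes 0.05 s, during which the arm holds its last target. There are 200 camera calls.

## Working session

There is one attempt and no reset: what is moved stays moved. The work goes in short steps, Python scripts to look and compute and a shell command to move; the robot and the scene stay as the last step left them, time stands still between calls to the robot, and variables do not carry over. Pictures are saved under pics/ and viewed, at most 10 in all, crops included, and the job is handed in when it is done.

```bash
mkdir -p pics; ls; python3 - <<'E'
from bench import *
import cv2,numpy as np
for n in("scene","top"):
    im,d=get_image(n); cv2.imwrite(f"pics/{n}.png",im); np.savez(f"pics/{n}.npz",im=im,d=d)
    m=camera_model(n); print(n,m)
print(camera_model("wrist"));print(read_state())
E
```

```text
pics
scene {'K': array([[530.84952537,   0.        , 317.65561297],
       [  0.        , 530.84952537, 243.19915424],
       [  0.        ,   0.        ,   1.        ]]), 'rvec': array([ 1.94378215,  1.26903107, -0.63227724]), 'tvec': array([-191.69726283, -229.96054784, 1648.0238017 ])}
top {'K': array([[604.46841686,   0.        , 317.23601638],
       [  0.        , 604.46841686, 240.85021191],
       [  0.        ,   0.        ,   1.        ]]), 'rvec': array([ 2.16619382, -2.1679427 ,  0.12242906]), 'tvec': array([  -9.18206917,  518.09682772, 1402.92174423])}
{'K': array([[371.64829954,   0.        , 322.12917224],
       [  0.        , 371.64829954, 240.07305933],
       [  0.        ,   0.        ,   1.        ]]), 'hand_eye': array([[-1.04568294e-03, -9.55226085e-01, -2.95875028e-01,
         7.51021622e+01],
       [ 9.99999306e-01, -1.15942275e-03,  2.08968753e-04,
        -3.21752959e-01],
       [-5.42656641e-04, -2.95874604e-01,  9.55226635e-01,
        -1.42007692e+02],
       [ 0.00000000e+00,  0.00000000e+00,  0.00000000e+00,
         1.00000000e+00]])}
{'clock': 0.1, 'joints': array([ 1.44260238e+00,  3.85519694e-01,  6.78578222e-03, -4.23614775e-04,
       -1.19397498e+00, -2.58618378e-01]), 'joint_vel': array([-0.00057408, -0.00295096,  0.00304442,  0.00038174,  0.00081498,
       -0.00122015]), 'joint_efforts': array([-1.84816108e-04, -3.93316627e+01,  1.88930297e+01,  4.19797495e+00,
       -2.56535415e-03,  8.04077445e-06]), 'position': array([235.55637425, 578.3711557 , 230.31759165]), 'ee_rot': array([ 9.81339769e-01, -1.92279234e-01, -1.34136485e-04,  9.67080452e-04]), 'contact_force': array([-0.15807887, -0.36405143,  0.75705234]), 'wrist_torque': array([ 0.04673973, -0.00453744, -0.04642326]), 'grasp_force': 0.0, 'gripper_width': 85.40352044752233}
```

View pics/top.png

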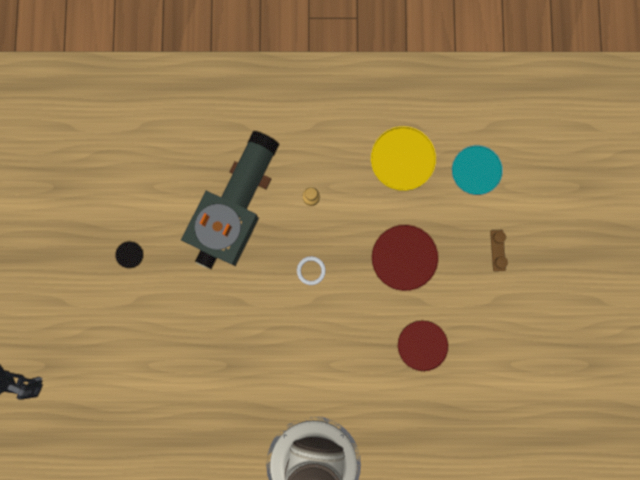

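View pics/scene.png

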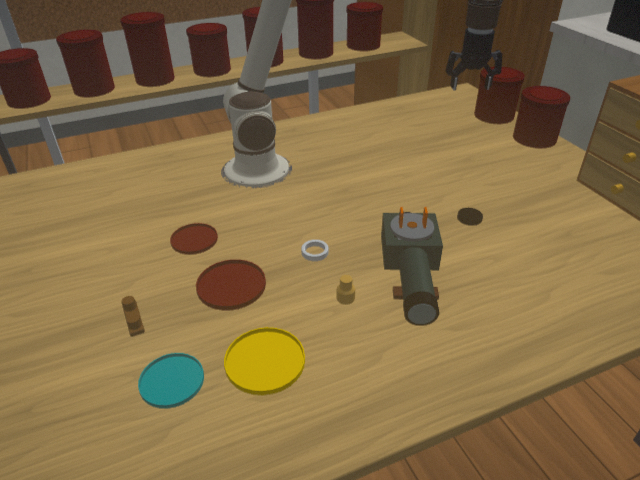

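Top view: the cartridge is in the bay at (218,227), with tabs at (206,219) and (227,230). Lid candidates are the large red (405,257), small red (423,345), yellow (404,158) and turquoise (477,170). I choose the large red. Next I'll measure both and make a crop.

```bash
cat > h.py <<'E'
import numpy as np,cv2
from scipy.spatial.transform import Rotation as R
from bench import *
def world(n,uv,d):
    m=camera_model(n);K=m["K"];uv=np.atleast_2d(uv).astype(float)
    p=np.c_[(uv-K[[0,1],2])/K[0,0],np.ones(len(uv))]*np.reshape(d,(-1,1))
    return (p-m["tvec"])@R.from_rotvec(m["rvec"]).as_matrix()
def onplane(n,uv,z):
    a=world(n,uv,np.full(len(uv),1000.));b=world(n,uv,np.full(len(uv),2000.))
    t=(z-a[:,2])/(b[:,2]-a[:,2]);return a+(b-a)*t[:,None]
E
python3 - <<'E'
from h import *
z=np.load("pics/top.npz");im,d=z["im"],z["d"]
hsv=cv2.cvtColor(im,cv2.COLOR_BGR2HSV)
red=((hsv[...,0]<8)|(hsv[...,0]>172))&(hsv[...,1]>140)&(hsv[...,2]<140)
red[:, :340]=0;red[430:]=0
n,l,s,c=cv2.connectedComponentsWithStats(red.astype(np.uint8))
for i in range(1,n):
    if s[i,4]>200:
        ys,xs=np.where(l==i);P=world("top",np.c_[xs,ys],d[ys,xs])
        cnt=cv2.findContours((l==i).astype(np.uint8),0,1)[0][0][:,0];Q=onplane("top",cnt,12)
        print("red",s[i],c[i],np.median(P,0),P[:,2].min(),P[:,2].max(),cv2.minEnclosingCircle(Q[:,:2].astype(np.float32)))
o=(hsv[...,0]<14)&(hsv[...,1]>170)&(hsv[...,2]>120);o[:,300:]=0;o[:190]=0;o[260:]=0
n,l,s,c=cv2.connectedComponentsWithStats(o.astype(np.uint8))
for i in range(1,n):
    if s[i,4]>8:
        ys,xs=np.where(l==i);P=world("top",np.c_[xs,ys],d[ys,xs]);T=onplane("top",np.c_[xs,ys],112);print("or",s[i],c[i],P.mean(0),P[:,2].max(),T.mean(0))
# head circle by depth
ys,xs=np.mgrid[170:275,170:270];ys=ys.ravel();xs=xs.ravel();P=world("top",np.c_[xs,ys],d[ys,xs])
g=(P[:,2]>81)&(P[:,2]<90);Q=P[g]
print("head",g.sum(),Q.mean(0),cv2.minEnclosingCircle(Q[:,:2].astype(np.float32)))
g=(P[:,2]>70)&(P[:,2]<90);Q=P[g];print("bay",cv2.minAreaRect(Q[:,:2].astype(np.float32)),Q[:,2].mean())
a=cv2.resize(im[180:280,160:290],None,fx=4,fy=4);b=cv2.resize(im[200:300,350:460],None,fx=4,fy=4)[:, :270]
cv2.imwrite("pics/crop.png",np.hstack([a,b]))
E
```

```text
red [ 372  225   66   65 3320] [404.51957831 257.27048193] [ 481.38346496 -219.20878979    3.50335818] -8.262947333400977 1451.0170077815758 ((480.81048583984375, -218.09413146972656), 78.23766326904297)
red [ 398  321   50   50 1920] [422.50677083 345.37604167] [ 272.54036616 -258.32905901    2.99499137] -8.625177184140995 1451.0170077815758 ((272.5679931640625, -257.1181335449219), 57.97149658203125)
or [200 214   7  10  24] [202.875      218.45833333] [557.08708776 243.37617659 128.02556212] 132.9862094325978 [559.44592696 246.37596117 112.        ]
or [223 225   6  10  24] [225.41666667 229.54166667] [532.2982882  193.13595438 128.60984647] 134.59970042673663 [534.43748668 195.61483428 112.        ]
head 1351 [545.61333925 216.9648094   85.28813838] ((551.6907348632812, 219.46841430664062), 79.23568725585938)
bay ((586.23779296875, 199.18215942382812), (131.62313842773438, 217.0478973388672), 64.74967193603516) 79.66890940412775
```

View pics/crop.png

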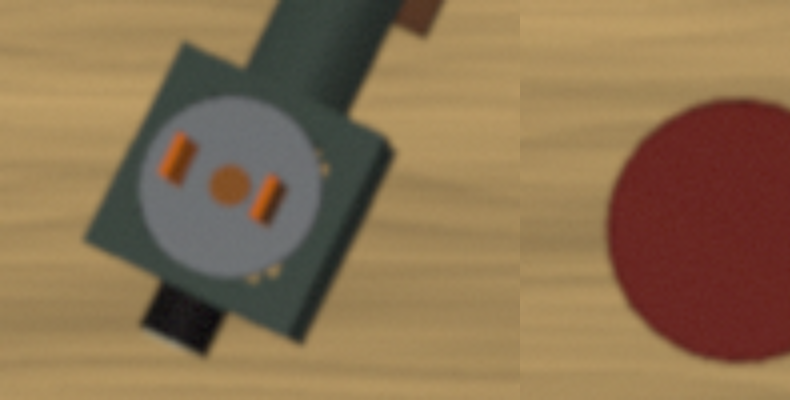

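The crop shows the two orange tabs on the grey head, closing at about 63.7° in world, which matches the bay. Their tops at z≈129 are as expected. The large red disc has radius 78 and its floor at z≈3.5, so it is the lid. I'll move above the cartridge at (544.8, 217.8).

```bash
cat >> h.py <<'E'
def go(target,yaw_y=None):
    s=read_state();r=R.from_quat(s["ee_rot"]);M=r.as_matrix()
    print("pos",s["position"].round(1),"shift m",(M.T@(np.array(target)-s["position"])/1000).round(4),"tool axes\n",M.round(3),"clock",s["clock"])
    if yaw_y is not None:
        a=np.deg2rad(yaw_y);y=np.array([np.cos(a),np.sin(a),0]);
        if y@M[:,1]<0:y=-y
        z=np.array([0,0,-1.]);T=np.c_[np.cross(y,z),y,z];print("rotvec tool",(r.inv()*R.from_matrix(T)).as_rotvec().round(4))
E
python3 -c "
from h import *
go([544.8,217.8,190],63.7)"
```

```text
pos [235.6 578.4 230.3] shift m [0.4224 0.2171 0.0408] tool axes
 [[ 0.926 -0.377 -0.001]
 [-0.377 -0.926 -0.002]
 [ 0.     0.002 -1.   ]] clock 0.1
rotvec tool [ 0.0019 -0.0002  0.0721]
```

```bash
python3 -m handwheel '[[0.042,0.022,0.004,0,0,0.007,1],[0.085,0.043,0.008,0,0,0.014,1],[0.127,0.065,0.012,0,0,0.022,1],[0.169,0.087,0.016,0,0,0.029,1],[0.211,0.109,0.02,0,0,0.036,1],[0.253,0.13,0.024,0,0,0.043,1],[0.296,0.152,0.028,0,0,0.05,1],[0.338,0.174,0.032,0,0,0.058,1],[0.38,0.195,0.036,0,0,0.065,1],[0.422,0.217,0.04,0,0,0.072,1]]'
python3 -m handwheel '[[0,0,0,0,0,0,1],[0,0,0,0,0,0,1]]'
python3 - <<'E'
from h import *
s=read_state();im,d=get_image("wrist");np.savez("pics/w1.npz",im=im,d=d,p=s["position"],q=s["ee_rot"]);cv2.imwrite("pics/w1.png",im)
go([544.8,217.8,190],63.7)
E
```

```text
clock: 1.35
position: [545.3, 217.3, 190.8]
ee_rot: [0.974, -0.227, -0.0, 0.0]
contact_force: [0.2, 0.5, 0.7]
gripper_width: 85.4
grasp_force: 0.0
clock: 1.6
position: [544.5, 218.5, 190.9]
ee_rot: [0.974, -0.228, -0.0, 0.0]
contact_force: [-0.0, 0.2, 0.7]
gripper_width: 85.7
grasp_force: 0.0
pos [544.2 219.1 191.1] shift m [0.0011 0.0009 0.0011] tool axes
 [[ 0.897 -0.442 -0.   ]
 [-0.442 -0.897 -0.   ]
 [-0.     0.    -1.   ]] clock 1.65
rotvec tool [0.0002 0.0004 0.0008]
```

View pics/w1.png

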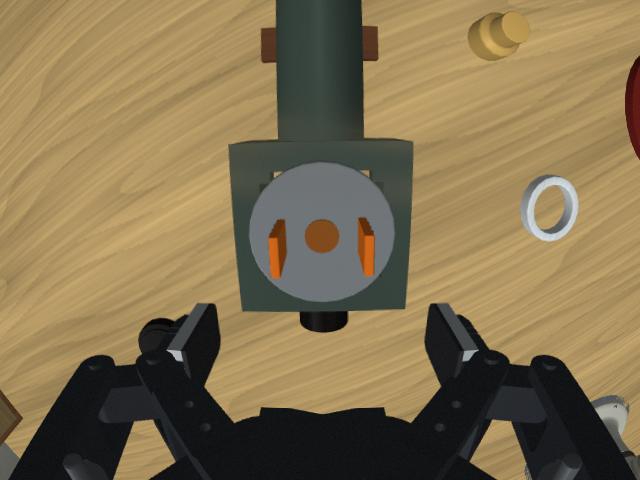

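The wrist view shows the tabs at (276,250) and (368,247), parallel to the pads and centred between the fingers. I'll compute the offset in tool axes.

```bash
cat >> h.py <<'E'
def wpts(uv,d):
    m=camera_model("wrist");K=m["K"];H=m["hand_eye"]
    q=(np.asarray(uv,float)-K[[0,1],2])/K[0,0];r=np.hypot(*q.T)+1e-9
    p=np.c_[q/r[:,None]*np.tan(r)[:,None],np.ones(len(r))]*np.reshape(d,(-1,1))
    return p@H[:3,:3].T+H[:3,3]
E
python3 - <<'E'
from h import *
z=np.load("pics/w1.npz");im,d=z["im"],z["d"];M=R.from_quat(z["q"]).as_matrix()
hsv=cv2.cvtColor(im,cv2.COLOR_BGR2HSV)
o=(hsv[...,0]<14)&(hsv[...,1]>190)&(hsv[...,2]>120);n,l,s,c=cv2.connectedComponentsWithStats(o.astype(np.uint8))
for i in range(1,n):
    if s[i,4]>100:
        ys,xs=np.where(l==i);k=d[ys,xs]>0;T=wpts(np.c_[xs,ys][k],d[ys,xs][k]);W=T@M.T+z["p"]
        t=W[:,2]>np.percentile(W[:,2],97)-4
        print(s[i],c[i],"zmax",np.percentile(W[:,2],97),"tool top mean",T[t].mean(0),"min",T[t].min(0),"max",T[t].max(0))
g=(np.abs(im.astype(int)-np.array([115,112,112])).max(2)<25);ys,xs=np.where(g);k=d[ys,xs]>0;T=wpts(np.c_[xs,ys][k],d[ys,xs][k]);W=T@M.T+z["p"]
k=(abs(W[:,2]-85)<3)&(np.hypot(T[:,0],T[:,1])<60);print("head",k.sum(),W[k,2].mean(),cv2.minEnclosingCircle(T[k,:2].astype(np.float32)))
E
```

```text
[358 222  16  53 584] [366.07191781 251.37157534] zmax 129.4378678927464 tool top mean [ 2.85558082 26.94942013 62.54682782] min [-9.75863658 23.90972597 60.88038303] max [15.14995907 30.31815799 64.73738751]
[268 237  12  41 363] [274.15426997 256.51239669] zmax 129.45641414354964 tool top mean [  1.5636276  -28.45615849  62.46503236] min [-11.40852341 -31.68826338  60.51191111] max [ 13.75717685 -25.70725823  64.60693   ]
head 13142 84.39754792590584 ((1.1596633195877075, -0.7522056698799133), 51.61513137817383)
```

```bash
python3 -m handwheel '[[0.0015,-0.001,0.015,0,0,-0.01,1],[0.0015,-0.001,0.03,0,0,-0.01,1],[0.0015,-0.001,0.045,0,0,-0.01,1],[0.0015,-0.001,0.06,0,0,-0.01,1],[0.0015,-0.001,0.073,0,0,-0.01,1],[0.0015,-0.001,0.084,0,0,-0.01,1],[0.0015,-0.001,0.092,0,0,-0.01,1],[0.0015,-0.001,0.098,0,0,-0.01,1],[0.0015,-0.001,0.098,0,0,-0.01,1]]'
python3 -m handwheel '[[0,0,0,0,0,0,-1],[0,0,0,0,0,0,-1],[0,0,0,0,0,0,-1],[0,0,0,0,0,0,-1],[0,0,0,0,0,0,-1],[0,0,0,0,0,0,-1],[0,0,0,0,0,0,-1],[0,0,0,0,0,0,-1]]'
python3 -c "
from h import *
s=read_state();print(s['contact_force'],s['wrist_torque'],s['gripper_width']);go([545,217.5,92],63.7)"
```

```text
clock: 2.78
position: [546.4, 218.8, 93.0]
ee_rot: [0.975, -0.223, -0.0, 0.0]
contact_force: [-0.2, -0.5, -0.1]
gripper_width: 85.5
grasp_force: 0.0
clock: 3.78
position: [546.9, 218.3, 96.7]
ee_rot: [0.975, -0.222, 0.001, 0.0]
contact_force: [-4.9, -3.5, 13.9]
gripper_width: 40.1
grasp_force: 62.2
[-4.90808468 -3.53591304 13.89758406] [-1.08086983  1.32854974  0.06720362] 40.12104605295393
pos [546.9 218.3  96.7] shift m [-0.0014  0.0015  0.0047] tool axes
 [[ 0.902 -0.433  0.002]
 [-0.433 -0.902 -0.001]
 [ 0.002  0.    -1.   ]] clock 3.775
rotvec tool [ 0.     -0.0021  0.0117]
```

```bash
python3 - <<'E'
from h import *
s=read_state();im,d=get_image("wrist");cv2.imwrite("pics/w2.png",im[150:480,120:520])
s=read_state();print(s["gripper_width"],s["contact_force"])
E
```

```text
40.07113481770844 [-5.05056187 -3.10321395 13.49834   ]
```

View pics/w2.png

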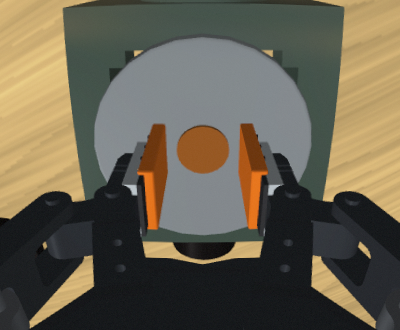

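The grip holds both tabs. I'll relieve the vertical force and feel for the turn direction.

```bash
python3 -m handwheel '[[0,0,-0.002,0,0,0,-1],[0,0,-0.0035,0,0,0,-1],[0,0,-0.0035,0,0,0,-1]]'
python3 -c "
from h import *
s=read_state();print(s['contact_force'],s['wrist_torque'],s['gripper_width'])"
python3 -m handwheel '[[0,0,0,0,0,0.05,-1],[0,0,0,0,0,0.1,-1],[0,0,0,0,0,0.15,-1],[0,0,0,0,0,0.2,-1],[0,0,0,0,0,0.2,-1]]'
python3 -c "
from h import *
s=read_state();print(s['contact_force'],s['wrist_torque'],s['gripper_width']);go([545,217.5,92],63.7)"
```

```text
clock: 4.2
position: [546.5, 218.9, 96.8]
ee_rot: [0.975, -0.223, -0.0, 0.0]
contact_force: [-0.9, -1.0, 1.8]
gripper_width: 40.1
grasp_force: 61.2
[-0.86509018 -1.04083783  1.75751153] [-0.28643909  0.07175843 -0.02550248] 40.10759962749021
clock: 4.82
position: [547.3, 219.6, 96.8]
ee_rot: [0.948, -0.317, 0.001, -0.001]
contact_force: [1.0, 0.1, -1.2]
gripper_width: 39.8
grasp_force: 61.0
[ 0.96364973  0.08582691 -1.18552527] [ 0.0603329  -0.66837454  0.58626538] 39.8316052416969
pos [547.3 219.6  96.8] shift m [-0.0006  0.0031  0.0048] tool axes
 [[ 0.799 -0.602  0.002]
 [-0.602 -0.799  0.001]
 [ 0.001 -0.002 -1.   ]] clock 4.825
rotvec tool [-0.0015 -0.0013 -0.1866]
```

```bash
python3 -m handwheel '[[0,0,0,0,0,0.03,-1],[0,0,0,0,0,0.03,-1]]'
python3 -c "
from h import *
s=read_state();print(s['contact_force'],s['wrist_torque'],s['gripper_width'],s['joints'][5])
im,d=get_image('wrist');cv2.imwrite('pics/w3.png',im[150:480,120:520])"
```

```text
clock: 5.08
position: [547.3, 219.6, 96.8]
ee_rot: [0.943, -0.332, 0.001, -0.001]
contact_force: [3.4, 0.6, -2.8]
gripper_width: 40.2
grasp_force: 62.5
[ 3.41474841  0.59532744 -2.79273098] [ 0.36371823 -1.19954921  1.38886225] 40.21954966104776 0.23797120760291932
```

View pics/w3.png

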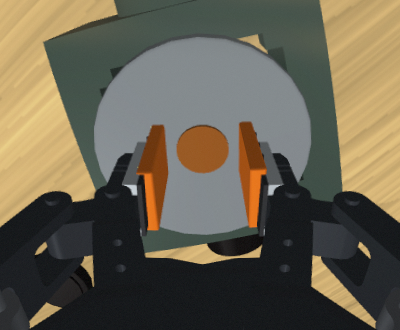

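The cartridge has turned with the grip, but the torque jumps from 0.6 to 1.4 N·m at about 12°, so this is the hard stop. I'll turn the other way.

```bash
python3 -m handwheel '[[0,0,0,0,0,-0.08,-1],[0,0,0,0,0,-0.16,-1],[0,0,0,0,0,-0.24,-1],[0,0,0,0,0,-0.32,-1],[0,0,0,0,0,-0.4,-1],[0,0,0,0,0,-0.48,-1],[0,0,0,0,0,-0.48,-1]]'
python3 -c "
from h import *
s=read_state();print(s['contact_force'],s['wrist_torque'],s['gripper_width']);go([545,217.5,92],63.7)"
```

```text
clock: 6.0
position: [545.6, 217.9, 96.8]
ee_rot: [0.995, -0.101, -0.001, 0.001]
contact_force: [-1.4, -2.5, 2.6]
gripper_width: 40.2
grasp_force: 61.4
[-1.3588009  -2.4792323   2.61669988] [-0.56732026 -0.05807023  0.02696562] 40.205960517988615
pos [545.6 217.9  96.8] shift m [-0.0005  0.0005  0.0048] tool axes
 [[ 0.979 -0.202 -0.002]
 [-0.202 -0.979 -0.001]
 [-0.002  0.001 -1.   ]] clock 6.0
rotvec tool [0.0016 0.0019 0.2557]
```

```bash
python3 -m handwheel '[[0,0,0,0,0,-0.08,-1],[0,0,0,0,0,-0.16,-1],[0,0,0,0,0,-0.24,-1],[0,0,0,0,0,-0.32,-1],[0,0,0,0,0,-0.4,-1],[0,0,0,0,0,-0.46,-1],[0,0,0,0,0,-0.52,-1],[0,0,0,0,0,-0.52,-1]]'
python3 -c "
from h import *
s=read_state();print(s['contact_force'],s['wrist_torque'],s['gripper_width']);go([545,217.5,92],63.7)"
```

```text
clock: 7.0
position: [546.0, 218.5, 96.8]
ee_rot: [0.987, 0.158, -0.001, 0.0]
contact_force: [0.3, -1.2, 0.8]
gripper_width: 39.8
grasp_force: 61.3
[ 0.27039697 -1.24708861  0.77607557] [-0.38223686 -0.17989331 -0.00667777] 39.800044352709854
pos [546.  218.5  96.8] shift m [-0.0013  0.0006  0.0048] tool axes
 [[ 0.95   0.312 -0.001]
 [ 0.312 -0.95  -0.   ]
 [-0.001 -0.    -1.   ]] clock 7.0
rotvec tool [4.000e-04 1.100e-03 7.766e-01]
```

```bash
python3 -m handwheel '[[0,0,-0.002,0,0,0,-1],[0,0,-0.005,0,0,0,-1],[0,0,-0.009,0,0,0,-1],[0,0,-0.013,0,0,0,-1]]'
python3 -c "
from h import *
s=read_state();print(s['contact_force'],s['wrist_torque'],s['gripper_width'],s['position'])"
```

```text
clock: 7.5
position: [546.3, 219.0, 110.0]
ee_rot: [0.987, 0.16, -0.0, -0.0]
contact_force: [0.4, 0.3, -2.7]
gripper_width: 40.4
grasp_force: 60.7
[ 0.448328    0.33372359 -2.7440637 ] [-0.00376608 -0.00907306 -0.0511378 ] 40.382343352248114 [546.33248365 218.95803262 109.95525625]
```

It comes free, carrying about 3 N of weight. I'll lift it clear.

```bash
python3 -m handwheel '[[0,0,-0.008,0,0,0,-1],[0,0,-0.018,0,0,0,-1],[0,0,-0.03,0,0,0,-1],[0,0,-0.042,0,0,0,-1],[0,0,-0.055,0,0,0,-1],[0,0,-0.07,0,0,0,-1],[0,0,-0.085,0,0,0,-1],[0,0,-0.098,0,0,0,-1],[0,0,-0.108,0,0,0,-1],[0,0,-0.108,0,0,0,-1]]'
python3 - <<'E'
from h import *
s=read_state();print(s['contact_force'],s['wrist_torque'],s['gripper_width'])
go([481,-218.5,218])
im,d=get_image("wrist");cv2.imwrite("pics/w4.png",im)
E
```

```text
clock: 8.75
position: [546.9, 219.2, 218.8]
ee_rot: [0.987, 0.16, 0.001, -0.0]
contact_force: [-0.6, 0.1, -2.7]
gripper_width: 40.1
grasp_force: 60.8
[-0.63842308  0.10611143 -2.69660256] [ 0.03263666 -0.01084182  0.03489195] 40.13124612183962
pos [546.9 219.2 218.8] shift m [-2.007e-01  3.945e-01  2.000e-04] tool axes
 [[ 0.949  0.316  0.002]
 [ 0.316 -0.949  0.001]
 [ 0.002 -0.001 -1.   ]] clock 8.75
```

View pics/w4.png

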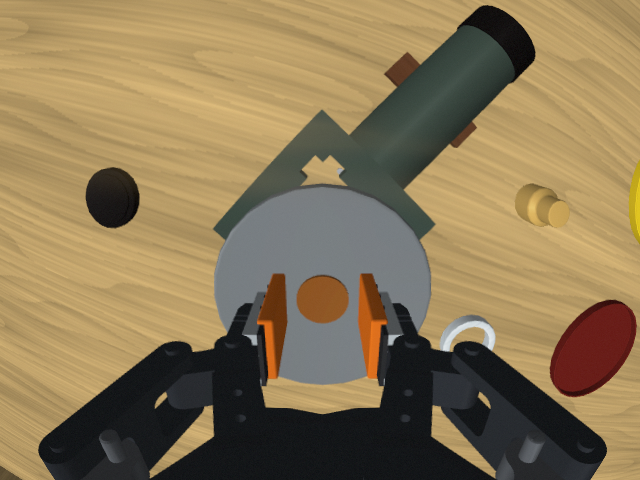

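The cartridge is out and upright, with the grip still centred on it. I'll carry it to the lid.

```bash
python3 -m handwheel '[[-0.006,0.012,0,0,0,0,-1],[-0.018,0.036,0,0,0,0,-1],[-0.034,0.066,0,0,0,0,-1],[-0.05,0.098,0,0,0,0,-1],[-0.066,0.13,0,0,0,0,-1],[-0.082,0.162,0,0,0,0,-1],[-0.098,0.194,0,0,0,0,-1],[-0.114,0.226,0,0,0,0,-1],[-0.13,0.257,0,0,0,0,-1],[-0.146,0.288,0,0,0,0,-1]]'
python3 -m handwheel '[[-0.015,0.03,0,0,0,0,-1],[-0.029,0.057,0,0,0,0,-1],[-0.041,0.08,0,0,0,0,-1],[-0.049,0.096,0,0,0,0,-1],[-0.053,0.104,0,0,0,0,-1],[-0.055,0.107,0,0,0,0,-1],[-0.055,0.107,0,0,0,0,-1],[-0.055,0.107,0,0,0,0,-1]]'
python3 - <<'E'
from h import *
s=read_state();im,d=get_image("wrist");M=R.from_quat(s["ee_rot"]).as_matrix()
hsv=cv2.cvtColor(im,cv2.COLOR_BGR2HSV);red=((hsv[...,0]<8)|(hsv[...,0]>172))&(hsv[...,1]>140)&(hsv[...,2]<150)&(d>0)
ys,xs=np.where(red);W=wpts(np.c_[xs,ys],d[ys,xs])@M.T+s["position"]
k=(abs(W[:,2]-8)<9)&(np.hypot(W[:,0]-481,W[:,1]+218)<95);W=W[k]
rim=W[W[:,2]>10];A=np.c_[2*rim[:,:2],np.ones(len(rim))];c=np.linalg.lstsq(A,(rim[:,:2]**2).sum(1),rcond=None)[0]
print("lid",len(W),len(rim),c[:2],np.sqrt(c[2]+c[0]**2+c[1]**2),np.median(W[:,2]),W.min(0),W.max(0))
print(s['contact_force'],s['gripper_width']);go([480.5,-218.3,95])
cv2.imwrite("pics/w5.png",im)
E
```

```text
clock: 10.05
position: [497.1, -103.0, 217.7]
ee_rot: [0.987, 0.159, -0.0, 0.0]
contact_force: [0.5, 0.7, -2.6]
gripper_width: 40.2
grasp_force: 60.9
clock: 11.05
position: [480.6, -218.8, 217.8]
ee_rot: [0.987, 0.16, 0.0, -0.0]
contact_force: [-0.2, -0.4, -3.5]
gripper_width: 40.2
grasp_force: 60.9
lid 8062 579 [ 481.01235514 -218.40213816] 77.51634577347295 2.5172079004209564 [ 4.48789926e+02 -2.95208954e+02 -3.18193407e-01] [ 559.49175359 -140.10784895   15.26816293]
[-0.19508337 -0.40908912 -3.49429042] 40.24491135258154
pos [ 480.6 -218.8  217.8] shift m [ 0.     -0.0005  0.1228] tool axes
 [[ 0.949  0.317  0.   ]
 [ 0.317 -0.949  0.   ]
 [ 0.    -0.    -1.   ]] clock 11.1
```

View pics/w5.png

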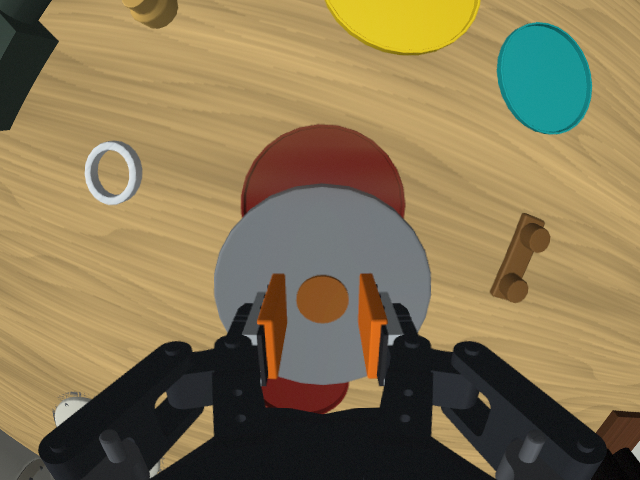

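The wrist fit puts the lid at (481.0, −218.4) with radius 77.5, directly under the cartridge. I'll descend 123 mm, slowing near the floor, with contact expected at TCP z≈85.

```bash
python3 -m handwheel '[[0,0,0.012,0,0,0,-1],[0,0,0.03,0,0,0,-1],[0,0,0.05,0,0,0,-1],[0,0,0.07,0,0,0,-1],[0,0,0.088,0,0,0,-1],[0,0,0.102,0,0,0,-1],[0,0,0.112,0,0,0,-1],[0,0,0.119,0,0,0,-1],[0,0,0.123,0,0,0,-1],[0,0,0.123,0,0,0,-1]]'
python3 -m handwheel '[[0,0,0.002,0,0,0,-1],[0,0,0.004,0,0,0,-1],[0,0,0.006,0,0,0,-1],[0,0,0.007,0,0,0,-1],[0,0,0.007,0,0,0,-1]]'
```

```text
clock: 12.35
position: [480.5, -219.4, 94.8]
ee_rot: [0.987, 0.16, 0.0, 0.0]
contact_force: [0.1, 0.6, -2.3]
gripper_width: 40.1
grasp_force: 60.9
clock: 12.98
position: [480.4, -219.4, 87.7]
ee_rot: [0.987, 0.16, -0.0, -0.0]
contact_force: [-0.3, 0.0, -2.9]
gripper_width: 40.1
grasp_force: 60.9
```

```bash
python3 -m handwheel '[[0,0,0.0005,0,0,0,-1],[0,0,0.001,0,0,0,-1],[0,0,0.0015,0,0,0,-1],[0,0,0.0015,0,0,0,-1]]'
python3 -m handwheel '[[0,0,0.0005,0,0,0,-1],[0,0,0.001,0,0,0,-1],[0,0,0.001,0,0,0,-1]]'
```

```text
clock: 13.48
position: [480.4, -219.4, 86.3]
ee_rot: [0.987, 0.16, -0.0, -0.0]
contact_force: [0.8, 0.7, -2.8]
gripper_width: 40.5
grasp_force: 60.9
clock: 13.85
position: [480.4, -219.4, 85.3]
ee_rot: [0.987, 0.16, -0.0, -0.0]
contact_force: [0.3, -0.1, -3.4]
gripper_width: 40.5
grasp_force: 60.9
```

```bash
python3 -m handwheel '[[0,0,0.0005,0,0,0,-1],[0,0,0.001,0,0,0,-1],[0,0,0.001,0,0,0,-1]]'
python3 -m handwheel '[[0,0,0.0005,0,0,0,-1],[0,0,0.001,0,0,0,-1],[0,0,0.001,0,0,0,-1]]'
```

```text
clock: 14.22
position: [480.5, -219.4, 84.8]
ee_rot: [0.987, 0.16, 0.0, 0.0]
contact_force: [-2.1, 0.5, 2.6]
gripper_width: 40.2
grasp_force: 61.6
clock: 14.6
position: [480.6, -219.4, 84.7]
ee_rot: [0.987, 0.16, 0.0, 0.0]
contact_force: [-3.5, 1.5, 8.6]
gripper_width: 40.3
grasp_force: 62.5
```

Touchdown. I'll release gradually, then retreat straight up.

```bash
python3 -m handwheel '[[0,0,-0.001,0,0,0,-1],[0,0,-0.001,0,0,0,0],[0,0,-0.001,0,0,0,0.3],[0,0,-0.001,0,0,0,0.6],[0,0,-0.001,0,0,0,1],[0,0,-0.001,0,0,0,1],[0,0,-0.001,0,0,0,1],[0,0,-0.001,0,0,0,1]]'
python3 -m handwheel '[[0,0,-0.005,0,0,0,1],[0,0,-0.015,0,0,0,1],[0,0,-0.03,0,0,0,1],[0,0,-0.05,0,0,0,1],[0,0,-0.07,0,0,0,1],[0,0,-0.09,0,0,0,1],[0,0,-0.11,0,0,0,1],[0,0,-0.125,0,0,0,1],[0,0,-0.13,0,0,0,1],[0,0,-0.13,0,0,0,1]]'
python3 - <<'E'
from h import *
im,d=get_image("wrist");im2,_=get_image("scene")
cv2.imwrite("pics/w6.png",np.hstack([cv2.resize(im,(440,330)),cv2.resize(im2[180:400,120:350],(345,330))]))
E
```

```text
clock: 15.6
position: [480.5, -219.4, 84.4]
ee_rot: [0.987, 0.16, 0.0, 0.0]
contact_force: [-1.0, 0.3, 0.3]
gripper_width: 85.3
grasp_force: 0.0
clock: 16.85
position: [480.4, -219.3, 214.4]
ee_rot: [0.987, 0.16, 0.0, -0.0]
contact_force: [0.3, -0.1, -1.1]
gripper_width: 85.6
grasp_force: 0.0
```

View pics/w6.png

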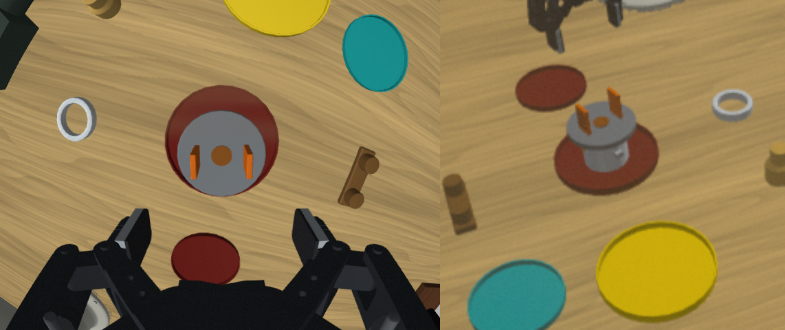

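The cartridge stands upright, centred in the large red lid, with the gripper clear of it.

```bash
python3 -c "
from bench import job_done
print(job_done())"
```

```text
the job is handed in; nothing more can be done
None
```

The cartridge was pinched, turned about 45° in the direction it would go, drawn out and stood upright in the large red lid. I let go, moved the gripper clear and handed the job in at about 17 s; no verdict came back.

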